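# Shut the centrifuge and press its round start key

### The job

Ease the open lid of the bench centrifuge fully shut by pushing it down with the fingers, without slamming it or lifting it. Then press the round key on the front deck lightly, more than half-way down, let it spring back up and withdraw. Do not press the square key or the oblong key, and leave the vial on the deck and everything else on the bench where it stands.

Things in the scene. Friction and masses are not known exactly. Their poses are not given: they have to be found in the camera images.
- centrifuge: bench centrifuge, fixed, cream body with a teal top, 270 (x) x 280 (y) x 100 mm high to its front deck; behind the deck a rim rises to 120 mm, from x = -53 to +122 mm. Origin at the centre of its underside on the bench; its x points from the front (where the keys are) to the back (hinge), y to its left, z up
- lid (a joint): angle of the centrifuge's lid in rad: 0 is fully shut, grows as it opens upward about the hinge at the back; it starts about 0.5 to 0.85 open and stays where it is left (stiff hinge: about 1 to 4 N at the front edge moves it down)
- lid_hinge (a point): on the lid's hinge axis (parallel to the centrifuge's y), middle of its width, 125 mm behind the centrifuge's origin and 121 mm above the bench. Fixed; axes as the centrifuge. The lid panel floats on a springy seal: pushed with over 3 N it gives along its normal, 1.3 mm for every further 2 N, at most 8 mm (at 15 N), and comes back when let go
- lid_edge (a point): middle of the lid's free front edge, on its upper (outer) face. The lid is a flat teal plate 250 mm wide (y) and 14 mm thick; this point lies 175 mm from the hinge axis along the lid and 14 mm above the lid's underside, whose plane passes through the hinge axis. The point turns with the lid: its -x points from hinge to front edge, z is the outward normal of the outer face. With the lid shut the outer face is level, 135 mm above the bench
- round_key_top (a point): centre of the top face of the ROUND key, the start key: white, 32 mm across; top 118 mm above the bench when up, 12 mm above its black bezel (bezel 50 x 44 x 6 mm on the deck). Axes as the centrifuge
- round_key (a joint): travel of the round key in m: 0 up, 0.009 fully down; it counts as pressed beyond half-way (0.0045); springs back; force 1.2 N at the start of travel, 4 N half-way, 6.6 N fully down
- square_key_top (a point): centre of the top face of the square key, white, 30 x 30 mm; same height, bezel and spring as the round key
- square_key (a joint): travel of the square key in m, 0 up, 0.009 down
- long_key_top (a point): centre of the top face of the narrow oblong key, white, 44 (x) x 14 (y) mm; same height, bezel and spring. The three keys stand in a row across the front deck, 95 mm in front of the centrifuge's origin, 65 mm apart, in any order
- long_key (a joint): travel of the oblong key in m, 0 up, 0.009 down
- vial: small amber screw-cap vial, 24 mm across, 42 tall, standing upright on the front deck beside the keys; origin at the centre of its underside
- bottle: amber bottle, 60 mm across, 120 tall, upright on the bench to the left (+y side) of the centrifuge; origin under its centre
- beaker: empty glass beaker, 70 mm across, 90 tall, upright on the bench to the left of the centrifuge; origin under its centre
- tip_box: white pipette-tip box with blue lid, 88 x 123 x 71 mm tall, on the bench to the right of the centrifuge; origin under its centre
- marker: marker pen with flat sides, 138 x 12 x 12 mm, lying on the bench in front of the centrifuge along its front; origin at its underside, 50 mm from its plain end
- small_jar: small white jar, 40 mm across, 50 tall, upright on the bench to the right of the centrifuge, near its front; origin under its centre
Not all that is in view belongs to the job. Several things look just like the bottle: the one meant starts nearest to the robot's base.

How it is judged:
On the way, in this order (a step that is already met when the one before it is completed fails the run):
1. the lid is fully shut (under 0.05 rad) (value of joint lid below 0.05 rad and value of joint round_key below 0.002 m), for 0.2 s.
2. the round key is pressed down (over 4.5 mm) with the lid shut (value of joint lid below 0.05 rad and value of joint round_key above 0.0045 m), for 0.05 s.
At the end, for the whole second after the job is handed in: The lid is shut (under 0.05 rad), the round key has been pressed (over 4.5 of its 9 mm) after that and is up again (under 1 mm), the other two keys are up (under 1 mm), and every bystander stands within 15 mm and 0.2 rad of upright where it was (value of joint lid below 0.05 rad and value of joint each of round_key, square_key, long_key below 0.001 m and distance of each of vial, bottle, beaker, tip_box, marker, small_jar from where it was at the start of the episode below 0.015 m and angle between each of vial, bottle, beaker, tip_box, marker, small_jar's own z axis and vertical below 0.2 rad); the robot touches nothing.
It fails at once if the lid is lifted or pushed further open (value of joint lid above 0.92 rad).
It fails at once if the lid is slammed (faster than 2.5 rad/s) or pushed with more than 40 N (velocity of joint lid below -2.5 rad/s or contact force between lid and anything else above 40 N).
It fails at once if the round key is pressed before the lid is shut, or with more than 30 N ((value of joint round_key above 0.002 m and value of joint lid above 0.08 rad) or contact force between round_key and anything else above 30 N).
It fails at once if the square or the oblong key is pressed (over 1.5 mm) or leaned on (value of joint any of square_key, long_key above 0.0015 m or contact force between any of square_key, long_key and anything else above 2 N).
It fails at once if a bystander is shifted over 15 mm, lifted or tipped over 0.2 rad (not (distance of each of vial, bottle, beaker, tip_box, marker, small_jar from where it was at the start of the episode below 0.015 m and angle between each of vial, bottle, beaker, tip_box, marker, small_jar's own z axis and vertical below 0.2 rad)).
It also fails if it takes over 43 s, if anything falls off the work surface, if the arm or the gripper's body presses on something with over 40 N, if the wrist force passes 120 N, or if a joint passes its speed limit or range.

### The arm

A 6-joint arm with a two-finger parallel gripper is mounted at the origin on the work surface. World frame = base frame: x ahead of the robot, y to its left, z up, the work surface at z = 0. Lengths are in m, angles in rad, forces in N, time in s.
With the tool pointing down it reaches from about 0.225 to 0.875 m from the base axis. Payload 3.4 kg.
Tool frame: the origin (TCP) lies at the very end of the fingers, on their centre line; the grasp point (between the pads) lies 19 mm behind it; z points along the fingers, y is the direction in which the jaws open and shut (so a half turn about z gives the same grasp; the last joint's range is limited). The gripper opens to 85 mm and grips with 20 to 120 N. Pads are 22 mm wide; open, the fingers measure 114 mm over their backs; the gripper's body (76 mm by 85 mm) begins 54 mm behind the grasp point. The pads swing forward as they close: fully open they stand 13 mm farther back than shut.
Start: joints at [1.19, 0.276, 1.505, -0, 1.361, -0.121], TCP at [0.148, 0.556, 0.231] pointing down, gripper open.
Joint ranges: [-2.89, 2.89], [-0.75, 2.08], [0.22, 2.7], [-1.18, 4.32], [0.11, 2.71], [-2.7, 2.7]. Speed limits (rad/s): [2.57, 2.57, 3.14, 3.14, 3.14, 3.14].

### API

Orientations are given as a unit quaternion [w, x, y, z].
In Python, from rig import manip gives the robot as it stands. The module is installed in compiled form; this text tells all that it offers.
- The arm moves only by the tool carry_out, never from a script. Its argument "moves" is one flat list of numbers, 5 for each row, row after row: the opening in per cent of the stroke, from 0 (shut) to 100 (fully open), then the shift along the world's x, y, z in cm, then the turn about the world's z in rad. A call has exactly 10 rows; each row shifts and turns the commanded pose from where the row before left it; what a row does not reach is not made up. A row lasts 1/10 s, in which the tool goes at most 50 mm and 8.59 degrees, less where a joint would pass 70% of its speed; a pose out of reach is approached as far as the arm can. A call is refused whole if a number of a shift passes 5 or a number of a turn 0.15, either way. A call with a gripper value outside its range is refused whole. The fingers move at their own pace and stop on an object; "squeeze" is the grip in N (left out, the last holds). Time passes only in rows, so rows that do not move let the fingers close, or fill a call up. It gives the time, the measured TCP pose, the force and the opening at its end, in the units of the state.
- manip.get_state(): the state, without advancing time (a new reading comes with each control period).
- manip.get_image(name): name is "scene" or "top" or "wrist"; returns the picture (400x640x3 uint8, red, green, blue); there is no depth.
- manip.camera_info(name): a dict with "fov_y" (degrees; the focal length in pixels is half the picture's height over the tangent of half this angle, whatever the lens; pixels are square), "cx", "cy" (the principal point, pixels), "dist" ([k1, k2, p1, p2, k3] as OpenCV has them; the pictures are not rectified), "rvec" (rotation vector, rad) and "tvec" (3), from world to camera coordinates, as OpenCV has them; the wrist camera has in their place "hand_eye" (4x4, takes a point from camera to tool coordinates, whose origin is the TCP and whose axes are the flange's). Camera axes: x right, y down, z forward; pixel columns grow to the right and rows downward; lengths in m; the calibration is good to about 2 mm. A picture is of the moment at which its call begins: read the wrist's pose just before it. camera_info takes no time and is no camera call.
- manip.sign_off(): hands the job in, once; it reports no verdict.
The state is a dict: "clock": time; "qpos": joint angles; "qd": joint speeds; "effort": joint torques, N m; "position": TCP position; "ee_rot": TCP orientation; "contact_force": force on the tool from outside, world axes, zero at the start; "moment": the same for the moment, N m; "width": finger opening in m.
Only numpy, scipy, OpenCV 4.12 (cv2) and the standard library are available. Lean on these libraries where they do the work, as an engineer would, in place of code of your own. Each camera call takes 0.05 s, during which the arm holds its last target. There are 200 camera calls.

## Working session

There is one attempt and no reset: what is moved stays moved. The work goes in short steps, Python scripts to look and compute and a tool call to move; the robot and the scene stay as the last step left them, time stands still between calls to the robot, and variables do not carry over. Pictures are saved under pics/ and viewed, about 8 in all and at most 12, crops included, and the job is handed in when it is done.

Besides the shell and the picture viewer there is one more tool, called after "Call:" by a JSON object that holds its "api" and its "payload", one argument or row to a line. carry_out: Moves the arm, as the interface text tells. Its arguments: {"type":"object","properties":{"moves":{"type":"array","items":{"type":"number"}},"squeeze":{"type":"number"}},"required":["moves"]}

```bash
mkdir -p pics; python3 - <<'E'
from rig import manip
import cv2
s=manip.get_state(); print(s)
for n in("scene","top"):
    im=manip.get_image(n); cv2.imwrite(f"pics/{n}0.png",im[:,:,::-1]); print(manip.camera_info(n))
print(manip.camera_info("wrist"))
E
```

```text
{'clock': 0.0, 'qpos': array([ 1.19000961e+00,  2.76603803e-01,  1.50615428e+00, -3.81225280e-06,
        1.36066344e+00, -1.20992128e-01]), 'qd': array([-0.00125398,  0.00074082,  0.00016536,  0.00034203, -0.00064892,
        0.0001383 ]), 'effort': array([-1.05488216e-03, -4.16778445e+01, -2.45796007e+01, -3.16848927e-04,
        1.11560643e-02, -3.74022545e-05]), 'position': array([0.14751256, 0.55521249, 0.23042624]), 'ee_rot': array([-2.25217347e-04,  1.29531854e-01,  9.91574840e-01, -8.86268751e-04]), 'contact_force': array([-0.03763977,  0.48159033,  0.35227838]), 'moment': array([-0.01687007, -0.0302914 ,  0.0206256 ]), 'width': 0.08544925872336945}
{'fov_y': 45.78302084925118, 'cx': 320.61393937996826, 'cy': 192.93647928114817, 'dist': array([0.03749283, 0.        , 0.        , 0.        , 0.        ]), 'rvec': array([ 2.34962563,  0.25634437, -0.08885449]), 'tvec': array([-0.58277426,  0.01630606,  1.13851824])}
{'fov_y': 51.05327262027911, 'cx': 320.1529358777021, 'cy': 196.3533708144136, 'dist': array([-0.05196848,  0.        ,  0.        ,  0.        ,  0.        ]), 'rvec': array([ 2.16937405, -2.12964908,  0.10671684]), 'tvec': array([0.06187293, 0.58962608, 1.17107688])}
{'fov_y': 65.0406537236998, 'cx': 318.6743820390699, 'cy': 197.8837728644031, 'dist': array([-0.056331,  0.      ,  0.      ,  0.      ,  0.      ]), 'hand_eye': array([[-1.18500242e-03, -9.54941655e-01, -2.96791226e-01,
         7.58314623e-02],
       [ 9.99998394e-01, -7.32625816e-04, -1.63544460e-03,
        -1.81830577e-04],
       [ 1.34431726e-03, -2.96792687e-01,  9.54940990e-01,
        -1.43283896e-01],
       [ 0.00000000e+00,  0.00000000e+00,  0.00000000e+00,
         1.00000000e+00]])}
```

View pics/scene0.png

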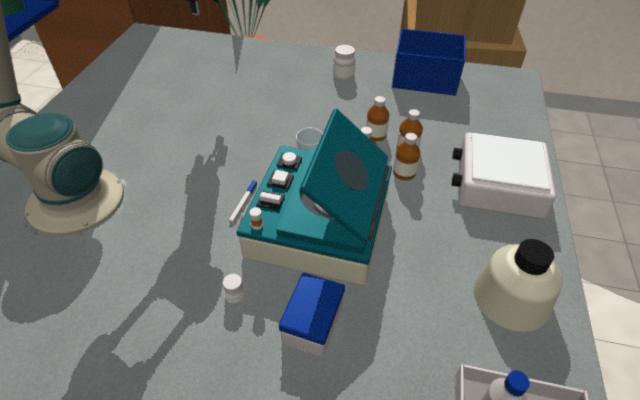

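View pics/top0.png

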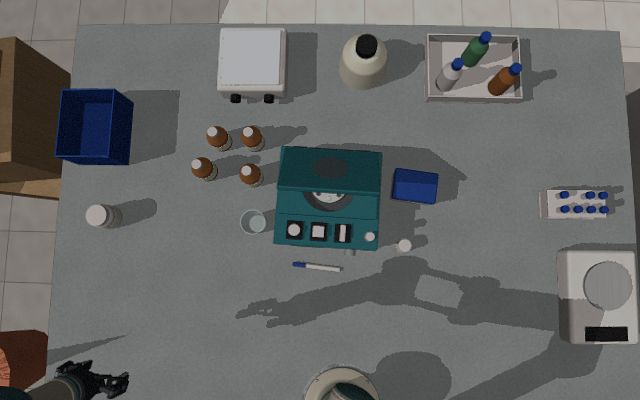

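Confusable candidates, by pixel in the top view: the three white keys at (294,229) round, (319,232) square and (343,233) oblong; the white vial cap at (369,237); the white jar at (404,245). By the description the round key is the one at the left end, next to the beaker. I'll check this in a close crop.

```bash
python3 - <<'E'
import cv2,numpy as np
a=cv2.imread("pics/top0.png")[140:260,265:390]; b=cv2.imread("pics/scene0.png")[105:280,235:400]
a=cv2.resize(a,None,fx=3.2,fy=3.2,interpolation=cv2.INTER_CUBIC); b=cv2.resize(b,None,fx=2.4,fy=2.4,interpolation=cv2.INTER_CUBIC)
c=np.zeros((max(a.shape[0],b.shape[0]),a.shape[1]+b.shape[1],3),np.uint8); c[:a.shape[0],:a.shape[1]]=a; c[:b.shape[0],a.shape[1]:]=b
print(a.shape,b.shape); cv2.imwrite("pics/c1.png",c)
E
```

```text
(384, 400, 3) (420, 396, 3)
```

View pics/c1.png

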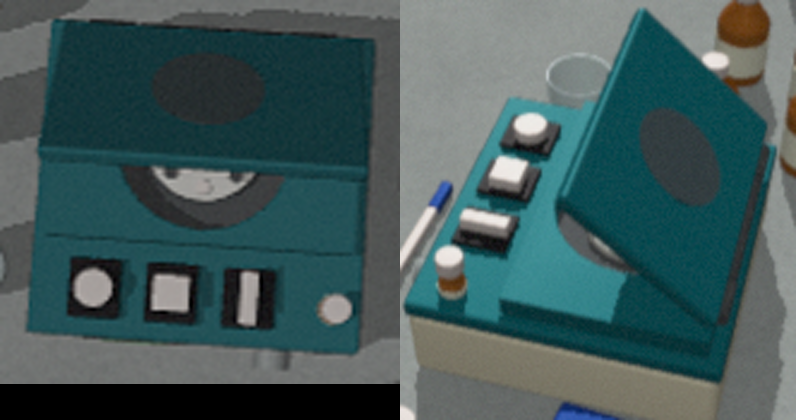

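```bash
cat > h.py <<'E'
from rig import manip
import numpy as np, cv2
from scipy.optimize import least_squares
def K(i):
    f=200/np.tan(np.radians(i["fov_y"]/2)); return np.array([[f,0,i["cx"]],[0,f,i["cy"]],[0,0,1]])
def proj(P,i): return cv2.projectPoints(np.array(P,float),i["rvec"],i["tvec"],K(i),i["dist"])[0][:,0]
def model(p):
    x,y,w,t=p; R=np.array([[np.cos(w),-np.sin(w),0],[np.sin(w),np.cos(w),0],[0,0,1]])
    u=np.array([-np.cos(t),0,np.sin(t)]);n=np.array([np.sin(t),0,np.cos(t)])
    e=np.array([.125,0,.121])+.175*u+.014*n
    L=[[-.095,.065,.118],[-.095,0,.118],[-.095,-.065,.118],e+[0,.125,0],e-[0,.125,0],[-.135,.14,.1],[-.135,-.14,.1]]
    return np.array(L)@R.T+[x,y,0]
E
python3 - <<'E'
from h import *
T=manip.camera_info("top");S=manip.camera_info("scene")
ot=np.array([[294.1,230],[318.1,231.9],[342.5,233.4],[278.7,186.9],[379.7,192.5],[273.8,243.8],[376.6,250.3]])
os_=np.array([[289.6,157.1],[280,176.7],[270.4,196.7],[337.5,110],[305.5,189.5],[280.8,145.8],[237,233]])
f=lambda p:np.r_[(proj(model(p),T)-ot).ravel(),(proj(model(p),S)-os_).ravel()]
r=least_squares(f,[.5,.05,0,.7],loss="soft_l1")
print(r.x,r.cost);print(f(r.x).reshape(-1,2).round(1));print(model(r.x).round(3))
E
```

```text
[ 0.58335219  0.05271044 -0.04590564  0.67966932] 53.27377168454981
[[ 6.3 -1.5]
 [ 6.6 -1.8]
 [ 6.6 -1.8]
 [-3.9 -0.9]
 [-0.7 -0. ]
 [-1.7 -2.1]
 [-0.8 -1.7]
 [-2.3  3.3]
 [-1.8  2.9]
 [-2.2  3.8]
 [-2.2 -3.8]
 [-3.4 -3.8]
 [ 0.3 -2.7]
 [ 0.4 -4.1]]
[[ 0.491  0.122  0.118]
 [ 0.488  0.057  0.118]
 [ 0.485 -0.008  0.118]
 [ 0.587  0.178  0.242]
 [ 0.575 -0.072  0.242]
 [ 0.455  0.199  0.1  ]
 [ 0.442 -0.081  0.1  ]]
```

```bash
python3 - <<'E'
import re
s=open('h.py').read().replace("x,y,w,t=p;","x,y,w,t,k=p;")
s=s.replace("[-.095,.065,.118],[-.095,0,.118],[-.095,-.065,.118]","[-.095,k+.065,.118],[-.095,k,.118],[-.095,k-.065,.118]")
open('h.py','w').write(s)
E
python3 - <<'E'
from h import *
T=manip.camera_info("top");S=manip.camera_info("scene")
ot=np.array([[294.1,230],[318.1,231.9],[342.5,233.4],[278.7,186.9],[379.7,192.5],[273.8,243.8],[376.6,250.3]])
os_=np.array([[289.6,157.1],[280,176.7],[270.4,196.7],[337.5,110],[305.5,189.5],[280.8,145.8],[237,233]])
f=lambda p:np.r_[(proj(model(p),T)-ot).ravel(),(proj(model(p),S)-os_).ravel()]
r=least_squares(f,[.5,.05,0,.7,.02],loss="soft_l1")
print(r.x,r.cost);print(f(r.x).reshape(-1,2).round(1));print(model(r.x).round(3))
E
```

```text
[ 0.58291179  0.04613972 -0.04192096  0.68247999  0.02179868] 21.52976650320167
[[ 0.7 -1.7]
 [ 1.  -2.1]
 [ 1.  -2.1]
 [-1.2 -0.6]
 [ 2.1 -0.2]
 [ 0.9 -1.6]
 [ 1.9 -1.7]
 [-0.6 -0.9]
 [ 0.2 -1.7]
 [ 0.2 -1.2]
 [-3.1 -2.2]
 [-4.1 -1.3]
 [-0.9 -0.9]
 [-0.7 -1.4]]
[[ 0.492  0.137  0.118]
 [ 0.489  0.072  0.118]
 [ 0.486  0.007  0.118]
 [ 0.586  0.171  0.242]
 [ 0.576 -0.079  0.242]
 [ 0.454  0.192  0.1  ]
 [ 0.442 -0.088  0.1  ]]
```

Call:
{"api": "carry_out", "payload": {
  "moves": [0,2,-2.3,1.5,0.022,0,2,-2.3,1.5,0.022,0,2,-2.3,1.5,0.022,0,2,-2.3,1.5,0.022,0,2,-2.3,1.5,0.022,0,2,-2.3,1.5,0.022,0,2,-2.3,1.5,0.022,0,2,-2.3,1.5,0.022,0,2,-2.3,1.5,0.022,0,2,-2.3,1.5,0.022],
  "squeeze": 20
}}

```text
clock: 1.1
position: [0.3481, 0.3245, 0.3816]
ee_rot: [-0.0, 0.019, 1.0, -0.0]
contact_force: [0.6, 0.2, -0.5]
width: -0.0001
```

Call:
{"api": "carry_out", "payload": {
  "moves": [0,2,-2.2,0,0,0,2,-2.2,0,0,0,2,-2.2,0,0,0,2,-2.2,0,0,0,2,-2.2,0,0,0,2,-2.2,0,0,0,2,-2.2,0,0,0,2,-2.2,0,0,0,2,-2.2,0,0,0,1,-2.2,0,0]
}}

```text
clock: 2.1
position: [0.539, 0.1046, 0.3803]
ee_rot: [-0.001, 0.02, 1.0, -0.0]
contact_force: [0.7, -0.9, 0.5]
width: -0.0004
```

```bash
cat >> h.py <<'E'
from scipy.spatial.transform import Rotation as Ro
def wcam():
    s=manip.get_state(); i=dict(manip.camera_info("wrist")); q=s["ee_rot"]
    M=np.eye(4); M[:3,:3]=Ro.from_quat([q[1],q[2],q[3],q[0]]).as_matrix(); M[:3,3]=s["position"]
    W=np.linalg.inv(M@i["hand_eye"]); i["rvec"]=cv2.Rodrigues(W[:3,:3])[0]; i["tvec"]=W[:3,3]
    return s,i,manip.get_image("wrist")
E
python3 - <<'E'
from h import *
import pickle
s,i,im=wcam(); pickle.dump(i,open("w1.pkl","wb")); print(s["position"],s["ee_rot"],s["contact_force"],s["clock"])
im=cv2.cvtColor(im,cv2.COLOR_RGB2BGR); cv2.imwrite("pics/w1.png",im)
for p in proj(model([.583,.046,-.042,.68,.022]),i): print(p.round())
E
```

```text
[0.53902735 0.10456939 0.38030111] [-5.00387427e-04  2.01444742e-02  9.99796954e-01 -3.83772550e-05] [ 0.66749566 -0.94636926  0.54638866] 2.1
[343. 124.]
[292. 124.]
[241. 124.]
[389. 230.]
[136. 229.]
[384.  91.]
[169.  92.]
```

View pics/w1.png

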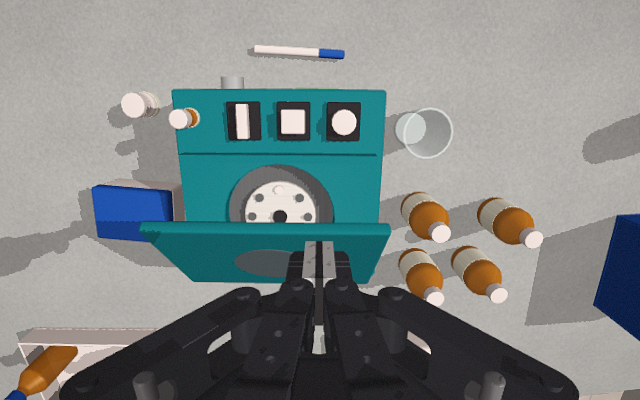

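Seen from behind the robot's hand, the round key is at (344,122) against (343,124) predicted. The body's front corners are at (386,91) and (172,91) and the lid's front edge is at row 234. The model holds to about 3 mm, with the lid near 0.70 rad. Next I go above the lid's outer face.

Call:
{"api": "carry_out", "payload": {
  "moves": [0,0.75,-0.6,-1.3,0,0,0.75,-0.6,-1.3,0,0,0.75,-0.6,-1.3,0,0,0.75,-0.6,-1.3,0,0,0.75,-0.6,-1.3,0,0,0.75,-0.6,-1.3,0,0,0.75,-0.6,-1.3,0,0,0.75,-0.6,-1.3,0,0,0.75,-0.6,-1.3,0,0,0.75,-0.6,-1.3,0]
}}

```text
clock: 3.15
position: [0.6134, 0.0452, 0.2502]
ee_rot: [-0.0, 0.02, 1.0, 0.0]
contact_force: [-0.5, 0.4, -0.0]
width: 0.0001
```

```bash
python3 - <<'E'
import numpy as np
for t in np.arange(.8,-.06,-.05):
    print(t.round(2),(100*(.706-.145*np.cos(t)+.014*np.sin(t)+.011)).round(2),(100*(.121+.145*np.sin(t)+.014*np.cos(t))).round(2))
E
```

```text
0.8 62.6 23.48
0.75 62.04 23.01
0.7 61.51 22.51
0.65 61.0 21.99
0.6 60.52 21.44
0.55 60.07 20.87
0.5 59.65 20.28
0.45 59.25 19.67
0.4 58.89 19.04
0.35 58.56 18.39
0.3 58.26 17.72
0.25 58.0 17.04
0.2 57.77 16.35
0.15 57.57 15.65
0.1 57.41 14.94
0.05 57.29 14.22
-0.0 57.2 13.5
-0.05 57.15 12.77
```

Call:
{"api": "carry_out", "payload": {
  "moves": [0,0,0,-0.4,0,0,0,0,-0.4,0,0,0,0,-0.4,0,0,0,0,-0.4,0,0,0,0,-0.4,0,0,-0.1,0,-0.3,0,0,-0.2,0,-0.3,0,0,-0.2,0,-0.3,0,0,-0.2,0,-0.3,0,0,-0.2,0,-0.3,0]
}}

```text
clock: 4.15
position: [0.6036, 0.0458, 0.2164]
ee_rot: [0.0, 0.02, 1.0, 0.0]
contact_force: [0.2, 0.4, 1.9]
width: 0.0001
```

Contact: 1.9 N upward. I follow the arc down.

Call:
{"api": "carry_out", "payload": {
  "moves": [0,-0.2,0,-0.4,0,0,-0.2,0,-0.4,0,0,-0.2,0,-0.4,0,0,-0.2,0,-0.4,0,0,-0.2,0,-0.4,0,0,-0.2,0,-0.4,0,0,-0.2,0,-0.4,0,0,-0.2,0,-0.4,0,0,-0.2,0,-0.4,0,0,-0.2,0,-0.4,0]
}}

```text
clock: 5.15
position: [0.5837, 0.0458, 0.176]
ee_rot: [0.0, 0.02, 1.0, 0.0]
contact_force: [0.8, 0.6, 0.8]
width: -0.0
```

Call:
{"api": "carry_out", "payload": {
  "moves": [0,-0.1,0,-0.3,0,0,-0.1,0,-0.3,0,0,-0.1,0,-0.3,0,0,-0.1,0,-0.3,0,0,-0.1,0,-0.3,0,0,-0.1,0,-0.3,0,0,-0.1,0,-0.3,0,0,-0.1,0,-0.3,0,0,0,0,-0.2,0,0,0,0,-0.2,0]
}}

```text
clock: 6.15
position: [0.5753, 0.0457, 0.148]
ee_rot: [-0.0, 0.02, 1.0, -0.0]
contact_force: [-1.0, 0.8, 1.0]
width: -0.0
```

```bash
python3 - <<'E'
from h import *
im=manip.get_image("scene")[:,:,::-1][105:280,235:400]
cv2.imwrite("pics/s2.png",cv2.resize(im,None,fx=3,fy=3,interpolation=cv2.INTER_CUBIC))
print(manip.get_state()["contact_force"])
E
```

```text
[-0.28414589 -0.53079614  0.46202749]
```

View pics/s2.png

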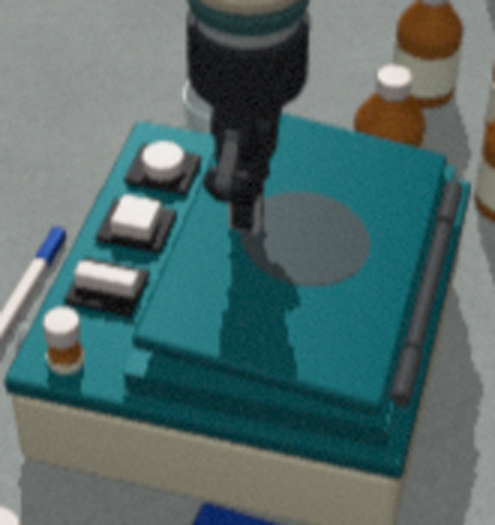

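The lid has followed the fingers, which sit at (245,225), and is nearly shut. I continue slowly down to the stop.

Call:
{"api": "carry_out", "payload": {
  "moves": [0,0,0,-0.2,0,0,0,0,-0.2,0,0,0,0,-0.2,0,0,0,0,-0.2,0,0,0,0,-0.2,0,0,0,0,-0.1,0,0,0,0,-0.1,0,0,0,0,-0.1,0,0,0,0,-0.1,0,0,0,0,0,0]
}}

```text
clock: 7.2
position: [0.5757, 0.0457, 0.1342]
ee_rot: [0.0, 0.02, 1.0, 0.0]
contact_force: [-0.3, -0.3, -0.1]
width: -0.0005
```

Call:
{"api": "carry_out", "payload": {
  "moves": [0,0,0,-0.1,0,0,0,0,-0.1,0,0,0,0,-0.1,0,0,0,0,0,0,0,0,0,0,0,0,0,0,0,0,0,0,0,0,0,0,0,0,0,0,0,0,0,0,0,0,0,0,0,0]
}}

```text
clock: 8.2
position: [0.5758, 0.0457, 0.1314]
ee_rot: [0.0, 0.02, 1.0, 0.0]
contact_force: [-0.8, -0.2, 3.1]
width: 0.0
```

Call:
{"api": "carry_out", "payload": {
  "moves": [0,0,0,-0.1,0,0,0,0,-0.1,0,0,0,0,-0.1,0,0,0,0,0,0,0,0,0,0,0,0,0,0,0,0,0,0,0,0,0,0,0,0,0,0,0,0,0,0,0,0,0,0,0,0]
}}

```text
clock: 9.2
position: [0.5757, 0.0458, 0.1287]
ee_rot: [0.0, 0.02, 1.0, 0.0]
contact_force: [-2.5, -0.4, 5.9]
width: 0.0002
```

Call:
{"api": "carry_out", "payload": {
  "moves": [0,0,0,0.5,0,0,0,0,1.5,0,0,0,0,2,0,0,-0.8,1.3,2,0,0,-0.8,1.3,1.5,0,0,-0.8,1.4,1.5,0,0,-0.8,1.4,0,0,0,-0.8,1.3,0,0,0,-0.8,1.3,0,0,0,-0.7,1.3,0,0]
}}

```text
clock: 10.2
position: [0.5193, 0.1398, 0.2173]
ee_rot: [-0.001, 0.02, 1.0, -0.0]
contact_force: [0.4, 1.1, -0.2]
width: 0.0004
```

```bash
python3 - <<'E'
from h import *
import pickle
s,i,im=wcam(); pickle.dump(i,open("w2.pkl","wb")); print(s["position"],s["contact_force"],s["clock"])
cv2.imwrite("pics/w2.png",cv2.cvtColor(im,cv2.COLOR_RGB2BGR))
print(proj(model([.581,.048,-.042,0,.022]),i).round())
E
```

```text
[0.5193401  0.13979546 0.21730864] [ 0.36955305  1.12336243 -0.1650336 ] 10.2
[[317. 163.]
 [234. 163.]
 [154. 163.]
 [366. 224.]
 [ 55. 223.]
 [383. 110.]
 [ 48. 113.]]
```

View pics/w2.png

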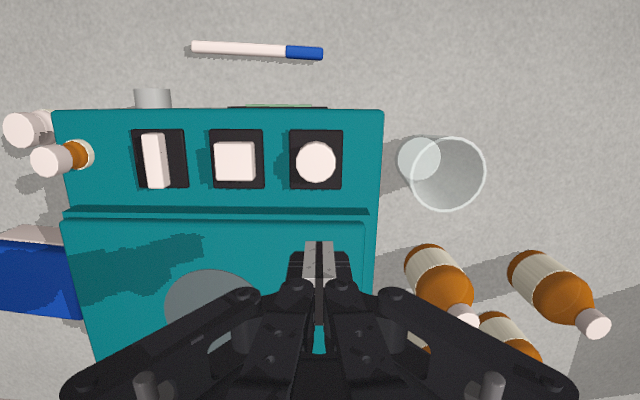

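The round key is at (316,162), within 1 px of the prediction, and the lid's front edge is at row 222, which matches shut. I go over the key.

Call:
{"api": "carry_out", "payload": {
  "moves": [0,-1,0,0,0,0,-1,-0.1,0,0,0,-1,0,-1,0,0,0,0,-1.5,0,0,0,0,-1.5,0,0,0,0,-1.5,0,0,0,0,-1.5,0,0,0,0,-1.5,0,0,0,0,-0.8,0,0,0,0,0,0]
}}

```text
clock: 11.25
position: [0.4896, 0.1371, 0.1244]
ee_rot: [-0.001, 0.02, 1.0, -0.0]
contact_force: [-0.7, 0.6, 0.8]
width: -0.0001
```

Call:
{"api": "carry_out", "payload": {
  "moves": [0,0,0,-0.1,0,0,0,0,-0.1,0,0,0,0,-0.1,0,0,0,0,-0.1,0,0,0,0,-0.1,0,0,0,0,-0.1,0,0,0,0,0,0,0,0,0,0,0,0,0,0,0,0,0,0,0,0,0]
}}

```text
clock: 12.25
position: [0.4908, 0.1378, 0.1194]
ee_rot: [0.0, 0.02, 1.0, 0.0]
contact_force: [0.4, -0.4, 0.7]
width: -0.0002
```

Call:
{"api": "carry_out", "payload": {
  "moves": [0,0,0,-0.1,0,0,0,0,-0.1,0,0,0,0,-0.1,0,0,0,0,-0.1,0,0,0,0,-0.1,0,0,0,0,-0.1,0,0,0,0,0,0,0,0,0,0,0,0,0,0,0,0,0,0,0,0,0]
}}

```text
clock: 13.25
position: [0.4908, 0.1377, 0.1134]
ee_rot: [0.0, 0.02, 1.0, 0.0]
contact_force: [0.7, -1.2, 3.4]
width: 0.0
```

3.4 N means roughly half-way. I press 2.5 mm deeper and hold.

Call:
{"api": "carry_out", "payload": {
  "moves": [0,0,0,-0.1,0,0,0,0,-0.1,0,0,0,0,-0.05,0,0,0,0,0,0,0,0,0,0,0,0,0,0,0,0,0,0,0,0,0,0,0,0,0,0,0,0,0,0,0,0,0,0,0,0]
}}

```text
clock: 14.25
position: [0.4908, 0.1378, 0.111]
ee_rot: [0.0, 0.02, 1.0, 0.0]
contact_force: [-1.0, -0.2, 5.5]
width: -0.0001
```

```bash
python3 - <<'E'
from h import *
a=[]
for _ in range(6): manip.get_image("wrist"); a.append(manip.get_state()["contact_force"])
print(np.mean(a,0),manip.get_state()["position"])
E
```

```text
[-0.45397103 -0.18701086  4.85719817] [0.49084665 0.13774783 0.11095186]
```

Mean 4.9 N is about 6 mm of travel. I go one more millimetre for margin, then withdraw straight up.

Call:
{"api": "carry_out", "payload": {
  "moves": [0,0,0,-0.1,0,0,0,0,0,0,0,0,0,0,0,0,0,0,0,0,0,0,0,0.3,0,0,0,0,0.5,0,0,0,0,1,0,0,0,0,2.5,0,0,0,0,2.5,0,0,0,0,2.5,0]
}}

```text
clock: 15.55
position: [0.4901, 0.1376, 0.2037]
ee_rot: [-0.001, 0.02, 1.0, -0.0]
contact_force: [-0.5, 0.2, -1.0]
width: 0.0004
```

Call:
{"api": "carry_out", "payload": {
  "moves": [0,-1.5,0,2,0,0,-1.5,0,2,0,0,-1.5,0,2,0,0,-1.5,0,2,0,0,-1.5,0,1,0,0,-1,0,0,0,0,0,0,0,0,0,0,0,0,0,0,0,0,0,0,0,0,0,0,0]
}}

```text
clock: 16.55
position: [0.406, 0.1377, 0.2921]
ee_rot: [-0.001, 0.02, 1.0, -0.0]
contact_force: [-0.7, -0.6, 0.3]
width: 0.0
```

```bash
python3 - <<'E'
from h import *
s=manip.get_state(); print(s["position"],s["contact_force"],s["clock"])
a=manip.get_image("top")[:,:,::-1][130:290,190:450]; b=manip.get_image("scene")[:,:,::-1][95:310,215:430]
a=cv2.resize(a,(400,246)); b=cv2.resize(b,(395,395))
c=np.zeros((395,795,3),np.uint8); c[:246,:400]=a; c[:,400:]=b; cv2.imwrite("pics/e.png",c)
E
```

```text
[0.4060127  0.13765336 0.29205157] [-0.67516383 -0.59709696  0.29419713] 16.55
```

View pics/e.png

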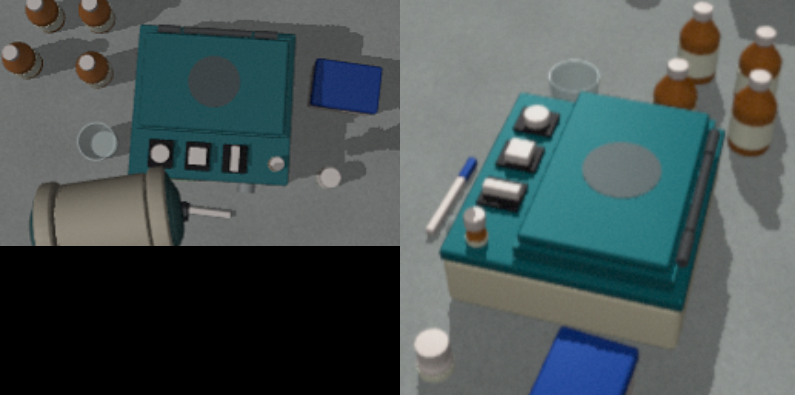

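The lid looks shut: in the scene crop its front corners are at (583,97) and (525,250). All three keys are up and the bystanders stand where they were. I check the lid angle numerically from these corners.

```bash
python3 - <<'E'
from h import *
S=manip.camera_info("scene")
for t in (0,.05,.1):
    p=proj(model([.581,.048,-.042,t,.022]),S)[[0,3,4]]; print(t,((p-[215,95])*395/215+[400,0]).round(0).tolist())
E
```

```text
0 [[535.0, 111.0], [578.0, 88.0], [515.0, 233.0]]
0.05 [[535.0, 111.0], [579.0, 82.0], [516.0, 228.0]]
0.1 [[535.0, 111.0], [580.0, 77.0], [517.0, 223.0]]
```

```bash
python3 -c "
from rig import manip
manip.sign_off()"
```

```text
the job is handed in; nothing more can be done
```

I eased the lid shut by pushing its outer face down with closed fingers at about 0.3 rad/s, pressing to about 6 N at the end. I then pressed the round key, let it spring back, withdrew straight up and handed the job in at about 16.7 s; no verdict was reported.

- **Lid:** in the last scene picture its front corners lie 9–17 px below where the model puts them for 0 rad. The key shows a 5 px offset of the same sign, and an open lid would appear higher. So it agrees with fully shut.
- **Round key:** I estimate about 6–7 mm of travel, from a mean of 4.9 N against the stated spring plus 1 mm deeper afterwards. The travel was not measured directly.
- **Other keys and objects:** in the last picture all three keys are up. The vial, jar, beaker, tip box and marker look unmoved; the arm partly covered the marker in the top view, but the scene view shows it. The bottle nearest the base was checked by eye only.
- **Arm:** it ended clear of everything at (0.41, 0.14, 0.29) m, with force readings at noise level (under 1 N).
- **Disagreement:** the two fixed cameras differed from the fitted pose by up to 2 px, and by 4 px on the lid corners in the scene view. The wrist close-up of the round key agreed to 1 px, so I used that.

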